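Lay the wine bottle down in the rack

ROBOT

A 7-joint arm with a two-finger parallel gripper is mounted at the origin on a cart in front of the work surface, level with it; the furniture and walls round the work are solid. World frame = base frame: x ahead of the robot, y to its left, z up, the work surface at z = 0. Lengths are in m, angles in rad, forces in N, time in s.
With the tool pointing down it reaches from about 0.35 to 0.775 m from the base axis. Payload 3.1 kg.
Tool frame: the origin (TCP) lies on the front face of the gripper's body, between the roots of the fingers; the fingertips stand 73 mm ahead of it and the grasp point (between the pads) lies 54 mm ahead of it; z points along the fingers, y is the line along which they close (so a half turn about z gives the same grasp; the last joint's range is limited). The gripper opens to 85 mm and grips with 20 to 120 N. Pads are 22 mm wide; open, the fingers measure 114 mm over their backs; the gripper's body (76 mm by 85 mm) begins 54 mm behind the grasp point. The pads swing forward as they close: fully open they stand 13 mm farther back than shut.
Start: joints at [1.231, 0.311, 0.014, 1.512, -0.004, 1.319, -0.027], TCP at [0.161, -0.526, 0.304] pointing down, gripper open.
Joint ranges: [-2.7, 2.7], [-0.3, 1.91], [-1.27, 1.3], [0.12, 2.57], [-1.44, 4.58], [0.2, 2.03], [-3.05, 3.05]. Speed limits (rad/s): [2.79, 2.79, 3.14, 3.14, 3.14, 3.14, 3.14].

INTERFACE

Orientations are given as a unit quaternion [w, x, y, z].
In Python, from workcell import r gives the robot as it stands.
- The arm moves only by the tool send_rows, never from a script. Its argument "steps" is a list of rows, each a list of 2 entries, a list of its own where there are three numbers: the shift along the tool's x, y, z as a fraction of full scale, then the turn about the tool's z as a fraction of full scale. A call has 1 to 5 rows; each row is the pose to reach, as a shift and turn from the pose commanded when the call began, along the tool's axes at that moment, turning the shorter way round; what a row does not reach only later rows make up. Full scale, the value 1, is 120 mm for a shift and 180 degrees for a turn. A row lasts 1/8 s, in which the tool goes at most 62.5 mm and 10.7 degrees, less where a joint would pass 70% of its speed; a pose out of reach is approached as far as the arm can. A call with a number of a shift or a turn outside -1 to 1 is refused whole. A call with a gripper value outside its range is refused whole. "hand" is the opening, from -1 (shut) to 1 (fully open), so that 0 is half open, set as the call begins (left out, the last holds). The fingers move at their own pace and stop on an object; "newtons" is the grip in N (left out, the last holds). Time passes only in rows, so rows that repeat a pose let the fingers close. It gives the time, the measured TCP pose, the force, the opening and the grip force at its end, in the units of the state.
- r.get_state(): the state, without advancing time (a new reading comes with each control period).
- r.snapshot(name): name is "side" or "top"; returns the picture (384x512x3 uint8, red, green, blue); there is no depth.
- r.calibration(name): a dict with "vfov" (degrees; the focal length in pixels is half the picture's height over the tangent of half this angle, whatever the lens; pixels are square), "cx", "cy" (the principal point, pixels), "D" ([k1, k2, p1, p2, k3] as OpenCV has them; the pictures are not rectified), "R" (3x3) and "t" (3): a world point X has camera coordinates R X + t. Camera axes: x right, y down, z forward; pixel columns grow to the right and rows downward; lengths in m; the calibration is good to about 2 mm. A picture is of the moment at which its call begins. calibration takes no time and is no camera call.
- r.sign_off(): hands the job in; it is judged then, once.
The state is a dict: "time_s": time; "joints": joint angles; "qd": joint speeds; "joint_torque": joint torques, N m; "eef_pos": TCP position; "eef_rot": TCP orientation; "contact_force": force on the tool from outside, world axes, zero at the start; "ft_torque": the same for the moment, N m; "grip_width": opening from 0.0 (shut) to 1.0 (fully open); "grip_force": force on a finger pad.
Only numpy, scipy, OpenCV 4.12 (cv2) and the standard library are available. Lean on these libraries where they do the work, as an engineer would, in place of code of your own. Each camera call takes 0.05 s, during which the arm holds its last target. There are 200 camera calls.

TASK

A small corked wine bottle stands upright on the draining board. Store it as wine is kept: lay it gently on its side in the one free place of the wire bottle rack, like the two bottles already in there, with its neck to the front in the narrow dip, its body in the wide dip behind, and its base about level with theirs, then let go. Neither drop it nor let it fall over, and leave the two stored bottles lying as they are.

Things in the scene. Friction and masses are not known exactly. Their poses are not given: they have to be found in the camera images.
- wine_center (a point): the bottle to lay down: dark green glass, paper label, black foil on the neck; 195 mm tall, body 50 mm across, straight from the base to 105 mm up, about 0.36 kg. Stands upright on the draining board (2 mm above the worktop), right of the rack; round, so it may be gripped from any side. The point is on its axis, half-way up (97.5 mm above the base); its z axis runs from base to mouth.
- wine_mouth (a point): centre of the same bottle's mouth, 195 mm from the base; z axis as above. The shoulder narrows from 105 mm above the base to a 28 mm wide neck, which is straight from 138 mm up to the mouth. The bottle balances roughly 80 mm above its base.
- bottle_rack: fixed rack of 6 mm black wire, 136 x 290 x 70 mm, on the worktop. Origin: centre of its underside; x to its back, y to its left. Two wavy wires run along y, with three places at y = -100, 0, +100 mm. A bottle lying home is level, its axis 58 mm above the worktop, mouth to the front (-x). Between the wavy wires nothing is higher than 13 mm: fingers have room there on both sides of a bottle.
- neck_dip (a point): the rack's front wavy wire at the free place, in the bottom of the narrow dip that takes the neck. The point is on top of the wire, 44 mm above the worktop, 65 mm in front of the rack's middle. The crests beside it are 70 mm above the worktop. Axes as the rack's.
- body_dip (a point): the rack's rear wavy wire at the free place, in the bottom of the wide dip that takes the bottle body. The point is on top of the wire, 33 mm above the worktop, 65 mm behind the rack's middle. The crests beside it are 55 mm above the worktop. Axes as the rack's.
- free_place (a point): the free place of the rack (left, middle or right; it differs from run to run): where the half-way point of a bottle lying home belongs, 58 mm above the worktop, midway between the two wavy wires. Axes as the rack's: a bottle lying home points its mouth along -x.
- stored_bottle_a: one of the two bottles already lying in the rack, same size and look as the one to be laid down, loose. Origin: on its axis, half-way along; its x axis points from mouth to base.
- stored_bottle_b: the other bottle already lying in the rack, alike.

How it is judged:
At the end, for the whole second after the job is handed in: The bottle lies still and released in the free place: its half-way point within 22 mm of that place's point, its axis within 0.1 rad of the rack's front-to-back line and level, mouth to the front; both stored bottles within 20 mm of where they lay (distance between wine_center and free_place below 0.022 m and angle between the z axis of wine_center and the x axis of bottle_rack, either way round below 0.1 rad and x of wine_mouth in the frame of bottle_rack below -0.05 m and linear speed of wine below 0.02 m/s and angular speed of wine below 0.15 rad/s and contact force between wine and the fingers below 0.1 N and distance of each of stored_bottle_a, stored_bottle_b from where it was at the start of the episode below 0.02 m); the robot touches nothing.
It fails at once if the bottle drops or falls over: faster than 0.5 m/s while no finger touches it (linear speed of wine above 0.5 m/s and contact force between wine and the fingers below 0.05 N).
It fails at once if a stored bottle is pushed more than 30 mm from where it lay (distance of any of stored_bottle_a, stored_bottle_b from where it was at the start of the episode above 0.03 m).
It also fails if it takes over 45 s, if anything falls off the work surface, if the arm or the gripper's body presses on something with over 40 N, if the wrist force passes 120 N, or if a joint passes its speed limit or range.

## Working session

There is one attempt and no reset: what is moved stays moved. The work goes in short steps, Python scripts to look and compute and a tool call to move; the robot and the scene stay as the last step left them, time stands still between calls to the robot, and variables do not carry over. Pictures are saved under pics/ and viewed, at most 10 in all, crops included, and the job is handed in when it is done.

Besides the shell and the picture viewer there is one more tool, called after "Request:" as name(argument=value, ...), one argument or row to a line, values as JSON. send_rows: Moves the arm, as the interface text tells. Its arguments: {"type":"object","properties":{"steps":{"type":"array","items":{"type":"array"}},"hand":{"type":"number"},"newtons":{"type":"number"}},"required":["steps"]}

```bash
mkdir -p pics; ls; python3 - <<'E'
from workcell import r
import cv2,numpy as np
print(r.get_state())
for n in("side","top"):
    cv2.imwrite(f"pics/{n}0.png",r.snapshot(n)[:,:,::-1]); print(n,r.calibration(n))
E
```

```text
pics
{'time_s': 0.0, 'joints': array([ 1.23131003,  0.31175326,  0.01399945,  1.51309351, -0.00442672,
        1.31923434, -0.02720537]), 'qd': array([ 5.43936333e-05, -1.25391309e-03,  2.24893984e-04, -4.05284475e-04,
        1.53083804e-04, -3.52561086e-04, -1.41674724e-03]), 'joint_torque': array([ 5.07656514e-04, -3.79918885e+01,  1.46193635e-01, -2.30591691e+01,
        1.20863525e-02,  1.37843331e-02, -3.50457348e-06]), 'eef_pos': array([ 0.16122268, -0.52523067,  0.30279104]), 'eef_rot': array([-1.20891110e-03,  9.88930868e-01,  1.48371927e-01, -2.19834893e-04]), 'contact_force': array([-0.25236982,  1.42741175, -0.0028563 ]), 'ft_torque': array([ 0.00736298, -0.02921175, -0.00321214]), 'grip_force': 0.0, 'grip_width': 0.9986458026110051}
side {'vfov': 57.41059202519103, 'cx': 257.07366109456984, 'cy': 188.7044298916465, 'D': array([-0.06610408,  0.        ,  0.        ,  0.        ,  0.        ]), 'R': array([[-0.99790549,  0.06250592,  0.01666258],
       [ 0.01928279,  0.53329517, -0.84570943],
       [-0.06174792, -0.84361678, -0.53338347]]), 't': array([0.57970235, 0.20566298, 0.82424401])}
top {'vfov': 51.84763209515501, 'cx': 258.9043178856758, 'cy': 187.16005260232637, 'D': array([-0.11592371,  0.        ,  0.        ,  0.        ,  0.        ]), 'R': array([[-2.63079349e-02, -9.99653864e-01, -2.12692680e-04],
       [-9.90007951e-01,  2.60835678e-02, -1.38578152e-01],
       [ 1.38535732e-01, -3.43513755e-03, -9.90351478e-01]]), 't': array([-0.18109591,  0.58410159,  0.89434321])}
```

View pics/side0.png

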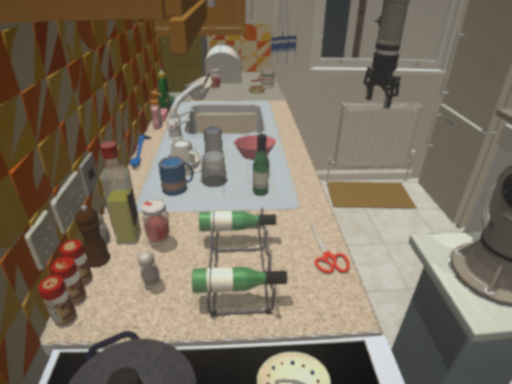

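View pics/top0.png

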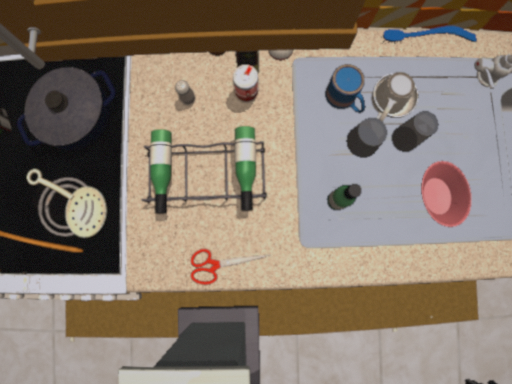

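The top view shows the upright bottle, with its base near (335,203) and its mouth near (354,189). The rack spans columns 145–267, with stored bottles near columns 160 and 245, so the middle place (about column 203) is free. In the side view the bottle stands at (261,193) to (262,137), and the stored bottles lie at rows 220 and 280.

```bash
cat > h.py <<'E'
import cv2,numpy as np
from workcell import r
def ray(n,uv):
    c=r.calibration(n);f=192/np.tan(np.radians(c["vfov"]/2))
    K=np.array([[f,0,c["cx"]],[0,f,c["cy"]],[0,0,1]])
    p=cv2.undistortPoints(np.array([[uv]],float),K,c["D"])[0,0]
    d=c["R"].T@np.array([*p,1]);return -c["R"].T@c["t"],d/np.linalg.norm(d)
def plane(n,uv,z):
    o,d=ray(n,uv);return o+d*(z-o[2])/d[2]
def tri(a,b):
    (o,d),(p,e)=ray("side",a),ray("top",b)
    s=np.linalg.lstsq(np.c_[d,-e],p-o,rcond=None)[0]
    A,B=o+d*s[0],p+e*s[1];return (A+B)/2,np.linalg.norm(A-B)
def blobs(m,amin=25):
    cs,_=cv2.findContours(m.astype(np.uint8),cv2.RETR_EXTERNAL,cv2.CHAIN_APPROX_NONE)
    return [c for c in cs if cv2.contourArea(c)>amin]
E
python3 - <<'E'
from h import *
for n,roi in(("side",(125,185,310,325)),("top",(115,140,225,365))):
    im=cv2.imread(f"pics/{n}0.png");hsv=cv2.cvtColor(im,cv2.COLOR_BGR2HSV)
    H,S,V=[hsv[:,:,i].astype(int) for i in range(3)]
    y0,x0,y1,x1=roi;R=np.zeros(H.shape,bool);R[y0:y1,x0:x1]=1
    for nm,m in(("green",(H>45)&(H<90)&(S>90)),("dark",(V<60))):
        for c in blobs(m&R):
            print(n,nm,cv2.contourArea(c),[np.round(v,1) for v in cv2.minAreaRect(c)],cv2.boundingRect(c))
a=cv2.imread("pics/side0.png")[120:320,185:300];b=cv2.imread("pics/top0.png")[115:225,140:370]
cv2.imwrite("pics/sc.png",cv2.resize(a,None,fx=3,fy=3,interpolation=2));cv2.imwrite("pics/tc.png",cv2.resize(b,None,fx=3.4,fy=3.4,interpolation=2))
E
```

```text
side green 126.5 [array([249.5, 275. ]), array([12., 29.]), np.float64(90.0)] (235, 269, 30, 13)
side dark 61.0 [array([275.5, 280. ]), array([ 6., 17.]), np.float64(90.0)] (267, 277, 18, 7)
side dark 59.5 [array([261.5, 143. ]), array([ 5., 14.]), np.float64(0.0)] (259, 136, 6, 15)
top green 100.5 [array([343.1, 196.2]), array([18. , 17.1]), np.float64(59.7)] (336, 186, 19, 20)
top green 406.0 [array([160., 179.]), array([28., 18.]), np.float64(90.0)] (151, 165, 19, 29)
top green 364.0 [array([245., 176.]), array([28., 18.]), np.float64(90.0)] (236, 162, 19, 29)
top green 46.5 [array([166.5, 136. ]), array([10.,  7.]), np.float64(90.0)] (163, 131, 8, 11)
top green 61.5 [array([155.5, 135. ]), array([10.,  7.]), np.float64(90.0)] (152, 130, 8, 11)
top green 143.5 [array([244.5, 132. ]), array([10., 17.]), np.float64(90.0)] (236, 127, 18, 11)
top dark 160.0 [array([160.5, 203. ]), array([18., 11.]), np.float64(90.0)] (155, 194, 12, 19)
top dark 161.5 [array([245.5, 200.5]), array([17., 11.]), np.float64(90.0)] (240, 192, 12, 18)
top dark 75.0 [array([347.7, 193.8]), array([13.4,  9.7]), np.float64(61.4)] (343, 186, 13, 14)
top dark 290.5 [array([355.6, 143.5]), array([29.5, 15.2]), np.float64(67.6)] (347, 127, 18, 30)
```

View pics/sc.png

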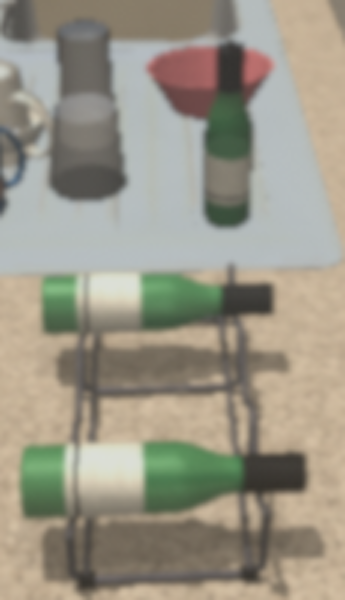

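View pics/tc.png

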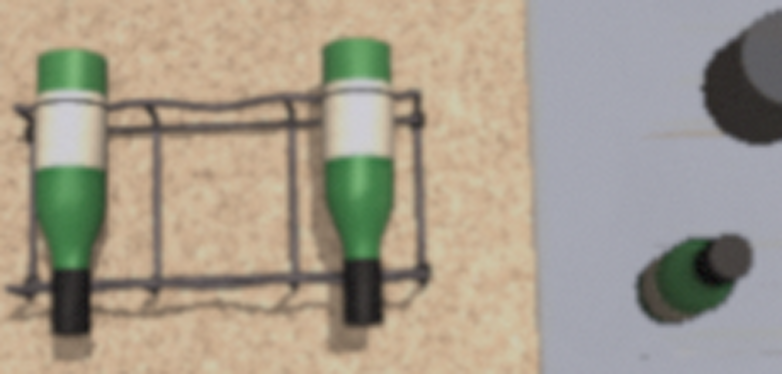

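The crops show the mouth disc at (729,258) in the top crop and the mouth at (231,46) in the side crop. The stored bottles' ends are clear in both crops. In the top crop the middle place's wires are at about (215,286) front and (205,107) rear.

```bash
python3 - <<'E'
from h import *
np.set_printoptions(precision=4,suppress=True)
S=lambda x,y:((x+.5)/3-.5+185,(y+.5)/3-.5+120)
T=lambda x,y:((x+.5)/3.4-.5+140,(y+.5)/3.4-.5+115)
P={}
for k,s,t in(("mouth",(231,46),(729,258)),("Lm",(305,472),(70,334)),("Lb",(22,484),(72,51)),("Rm",(272,298),(363,325)),("Rb",(43,304),(356,41)),):
    P[k],e=tri(S(*s),T(*t));print(k,P[k],"gap",round(e,4))
print("base side z.002",plane("side",S(228,216),.002))
for a in"LR":
    d=P[a+"m"]-P[a+"b"];print(a,"mid",(P[a+"m"]+P[a+"b"])/2,"len",np.linalg.norm(d),"yaw of +x",np.arctan2(-d[1],-d[0]))
print("L plane",plane("top",T(70,334),.058),plane("top",T(72,51),.058));print("R plane",plane("top",T(363,325),.058),plane("top",T(356,41),.058))
print("neckdip",plane("top",T(215,286),.044),"bodydip",plane("top",T(205,107),.033))
for k,u in(("railFL",(28,288)),("FR",(424,274)),("BL",(24,108)),("BR",(415,95))):print(k,plane("top",T(*u),.06))
st=r.get_state();R=cv2.Rodrigues(np.zeros(3))[0]
from scipy.spatial.transform import Rotation as Q
print(Q.from_quat(st["eef_rot"],scalar_first=True).as_matrix())
E
```

```text
mouth [ 0.5463 -0.3841  0.1964] gap 0.0012
Lm [0.5225 0.0342 0.0575] gap 0.0001
Lb [0.7206 0.0352 0.0567] gap 0.0034
Rm [ 0.5241 -0.1662  0.0581] gap 0.0007
Rb [ 0.7209 -0.1654  0.0589] gap 0.0033
base side z.002 [ 0.5454 -0.3845  0.002 ]
L mid [0.6215 0.0347 0.0571] len 0.19805843358078676 yaw of +x 0.005245413499690284
R mid [ 0.6225 -0.1658  0.0585] len 0.19680610595289721 yaw of +x 0.003995298378443135
L plane [0.5225 0.0341 0.058 ] [0.7219 0.0348 0.058 ]
R plane [ 0.5238 -0.1661  0.058 ] [ 0.7229 -0.1655  0.058 ]
neckdip [ 0.5546 -0.0638  0.044 ] bodydip [ 0.6847 -0.0558  0.033 ]
railFL [0.5546 0.063  0.06  ]
FR [ 0.5573 -0.2084  0.06  ]
BL [0.6813 0.0678 0.06  ]
BR [ 0.6824 -0.2057  0.06  ]
[[ 0.956   0.2935 -0.0007]
 [ 0.2935 -0.9559  0.002 ]
 [-0.0001 -0.0021 -1.    ]]
```

Request:
send_rows(
  steps=[
    [[0.4,0,0],0.03],
    [[0.8,0,0],0.06],
    [[1,-0.05,0],0.095],
    [[1,-0.05,0],0.095],
  ],
  hand=1,
  newtons=25,
)

```text
time_s: 0.6
eef_pos: [0.2768, -0.4831, 0.3033]
eef_rot: [-0.001, 1.0, 0.003, 0.0]
contact_force: [-0.7, -0.3, 0.6]
grip_width: 1.0
grip_force: 0.0
```

Request:
send_rows(
  steps=[
    [[0.35,-0.3,0],0.002],
    [[0.7,-0.6,0],0.002],
    [[1,-0.82,0],0.002],
  ],
)

```text
time_s: 0.98
eef_pos: [0.3941, -0.3865, 0.3038]
eef_rot: [0.0, 1.0, -0.003, -0.0]
contact_force: [-0.6, -1.4, -0.2]
grip_width: 0.999
grip_force: 0.0
```

Request:
send_rows(
  steps=[
    [[0.35,0,0],0],
    [[0.7,0,0],0],
    [[1,0,0],0],
    [[1,0,0],0],
  ],
)

```text
time_s: 1.48
eef_pos: [0.5155, -0.3877, 0.3023]
eef_rot: [-0.001, 1.0, -0.002, -0.0]
contact_force: [0.2, 0.1, -0.6]
grip_width: 1.002
grip_force: 0.0
```

Request:
send_rows(
  steps=[
    [[0.26,-0.03,0],-0.001],
    [[0.26,-0.03,0.1],-0.001],
    [[0.26,-0.03,0.4],-0.001],
    [[0.26,-0.03,0.7],-0.001],
    [[0.26,-0.03,0.77],-0.001],
  ],
)

```text
time_s: 2.1
eef_pos: [0.5415, -0.3849, 0.208]
eef_rot: [-0.001, 1.0, -0.003, -0.004]
contact_force: [-1.1, -0.7, 0.6]
grip_width: 1.003
grip_force: 0.0
```

Request:
send_rows(
  steps=[
    [[0,0,0],0],
    [[0,0,0],0],
    [[0,0,0],0],
    [[0,0,0],0],
    [[0,0,0],0],
  ],
  hand=-1,
  newtons=25,
)

```text
time_s: 2.72
eef_pos: [0.5463, -0.3844, 0.2132]
eef_rot: [0.001, 1.0, -0.002, 0.001]
contact_force: [-0.6, 0.4, 5.9]
grip_width: 0.32
grip_force: 25.3
```

```bash
python3 - <<'E'
from h import *
s=r.get_state();print(s["grip_width"],s["grip_force"],s["eef_pos"],s["contact_force"])
cv2.imwrite("pics/g.png",cv2.resize(r.snapshot("side")[80:230,180:380,::-1],None,fx=3.5,fy=3.5,interpolation=2))
E
```

```text
0.3202980187298349 25.314082503318787 [ 0.54628077 -0.38443235  0.21321301] [-0.6161201   0.35762352  5.87912726]
```

View pics/g.png

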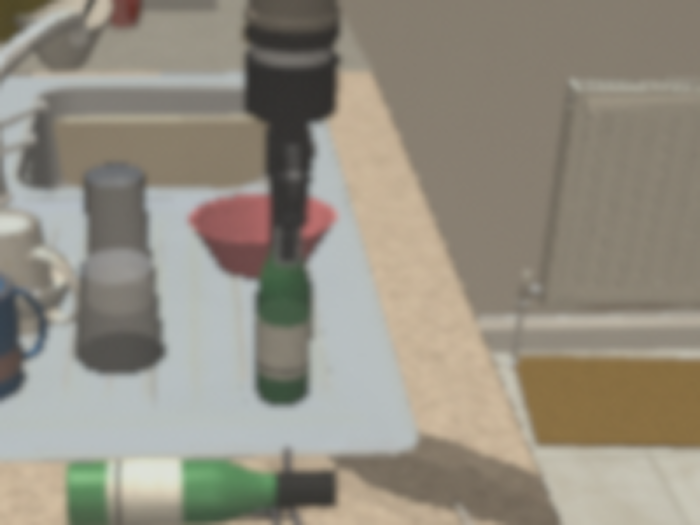

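The picture shows the fingers closed on the neck at about (290,245) in the crop. The bottle is still upright and the board is clear around it. I'll lift it a little, move it back 60 mm, set it down and tip it over by pivoting in the pads.

Request:
send_rows(
  steps=[
    [[0,0,-0.15],0],
    [[0.15,0,-0.15],0],
    [[0.35,0,-0.15],0],
    [[0.5,0,-0.15],0],
    [[0.5,0,-0.15],0],
  ],
)

```text
time_s: 3.4
eef_pos: [0.6068, -0.3826, 0.2284]
eef_rot: [-0.001, 1.0, -0.001, -0.0]
contact_force: [-0.7, 0.5, -3.4]
grip_width: 0.32
grip_force: 25.2
```

Request:
send_rows(
  steps=[
    [[0,0,0.08],0],
    [[0,0,0.14],0],
    [[0,0,0.17],0],
    [[0,0,0.17],0],
  ],
  newtons=20,
)

```text
time_s: 3.9
eef_pos: [0.6051, -0.3848, 0.2132]
eef_rot: [0.001, 1.0, -0.002, 0.001]
contact_force: [-3.1, 2.3, 9.6]
grip_width: 0.322
grip_force: 26.5
```

Request:
send_rows(
  steps=[
    [[-0.1,0,0],0],
    [[-0.22,0,0],0],
    [[-0.34,0,0.0],0],
    [[-0.45,0,0.02],0],
    [[-0.45,0,0.02],0],
  ],
)

```text
time_s: 4.53
eef_pos: [0.5523, -0.3845, 0.211]
eef_rot: [0.001, 1.0, -0.002, 0.003]
contact_force: [0.2, 1.4, 8.0]
grip_width: 0.317
grip_force: 28.1
```

```bash
python3 - <<'E'
from h import *
s=r.get_state();print(s["grip_width"],s["grip_force"],s["eef_pos"],s["contact_force"])
cv2.imwrite("pics/t1.png",cv2.resize(r.snapshot("side")[80:230,180:380,::-1],None,fx=3,fy=3,interpolation=2))
E
```

```text
0.31666822508879106 28.096944991266355 [ 0.55227323 -0.38447852  0.21095324] [0.17374565 1.36493079 7.97530692]
```

View pics/t1.png

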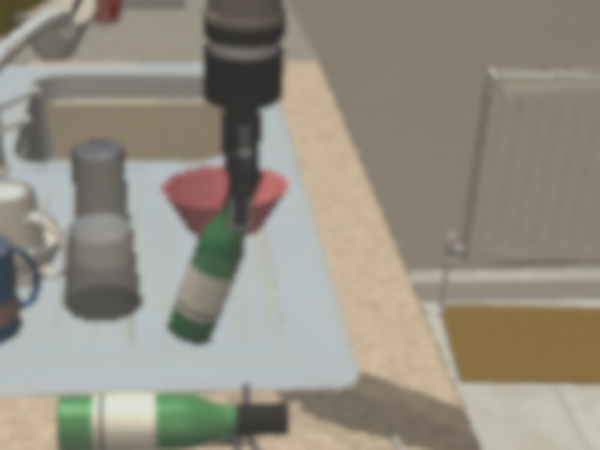

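The bottle pivots as planned: it is tilted about 20° with its base still on the board. I'll continue the arc.

Request:
send_rows(
  steps=[
    [[-0.11,0,0.02],0],
    [[-0.22,0,0.06],0],
    [[-0.37,0,0.13],0],
    [[-0.52,0,0.23],0],
    [[-0.52,0,0.23],0],
  ],
)

```text
time_s: 5.2
eef_pos: [0.4854, -0.3851, 0.1801]
eef_rot: [0.0, 1.0, -0.004, -0.002]
contact_force: [-5.3, 1.4, 6.7]
grip_width: 0.321
grip_force: 25.7
```

Request:
send_rows(
  steps=[
    [[-0.13,0,0.11],0],
    [[-0.25,0,0.24],0],
    [[-0.35,0,0.38],0],
    [[-0.43,0,0.53],0],
    [[-0.43,0,0.53],0],
  ],
)

```text
time_s: 5.82
eef_pos: [0.435, -0.3838, 0.1146]
eef_rot: [-0.001, 1.0, -0.003, -0.002]
contact_force: [-0.9, 0.7, -0.0]
grip_width: 0.32
grip_force: 20.7
```

```bash
python3 - <<'E'
from h import *
s=r.get_state();print(s["grip_width"],s["grip_force"],s["eef_pos"],s["contact_force"])
cv2.imwrite("pics/t2.png",cv2.resize(r.snapshot("side")[100:230,180:380,::-1],None,fx=4,fy=4,interpolation=2))
E
```

```text
0.3197113931581379 20.66304713487625 [ 0.43500169 -0.38377171  0.11457642] [-0.89008596  0.73391366 -0.04237723]
```

View pics/t2.png

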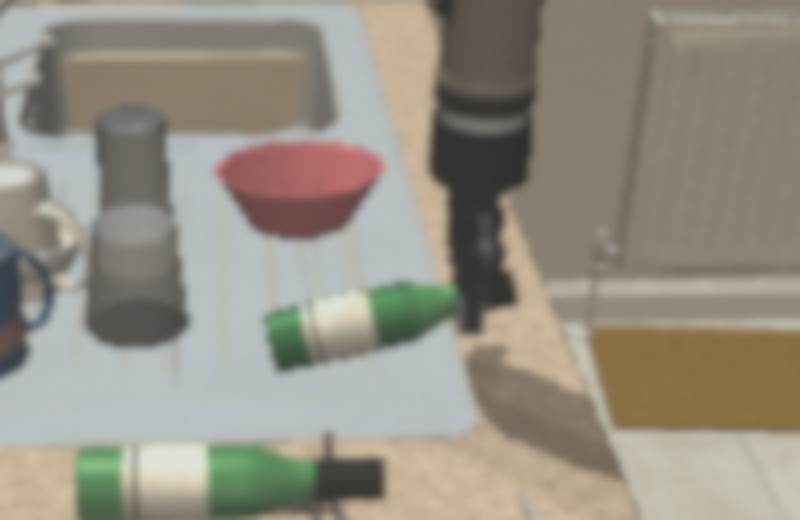

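The bottle is tilted about 75°, mouth to the front. The last stretch lays it flat.

Request:
send_rows(
  steps=[
    [[-0.04,0,0.08],0],
    [[-0.07,0,0.17],0],
    [[-0.09,0,0.24],0],
    [[-0.1,0,0.28],0],
    [[-0.1,0,0.28],0],
  ],
)

```text
time_s: 6.5
eef_pos: [0.4253, -0.3832, 0.0813]
eef_rot: [-0.0, 1.0, -0.002, -0.001]
contact_force: [-0.0, 0.3, -1.2]
grip_width: 0.317
grip_force: 20.2
```

Request:
send_rows(
  steps=[
    [[0,0,0.02],0],
    [[0,0,0.035],0],
    [[0,0,0.035],0],
  ],
)

```text
time_s: 6.88
eef_pos: [0.425, -0.3835, 0.0775]
eef_rot: [-0.0, 1.0, -0.002, -0.001]
contact_force: [-1.1, 0.1, -0.6]
grip_width: 0.319
grip_force: 20.2
```

```bash
python3 - <<'E'
from h import *
s=r.get_state();print(s["grip_width"],s["grip_force"],s["eef_pos"],s["contact_force"])
cv2.imwrite("pics/t3.png",cv2.resize(r.snapshot("side")[100:230,180:380,::-1],None,fx=4,fy=4,interpolation=2))
E
```

```text
0.3190044429307458 20.17578810453415 [ 0.42503756 -0.38353221  0.07747417] [-1.14338817  0.06954485 -0.62032302]
```

View pics/t3.png

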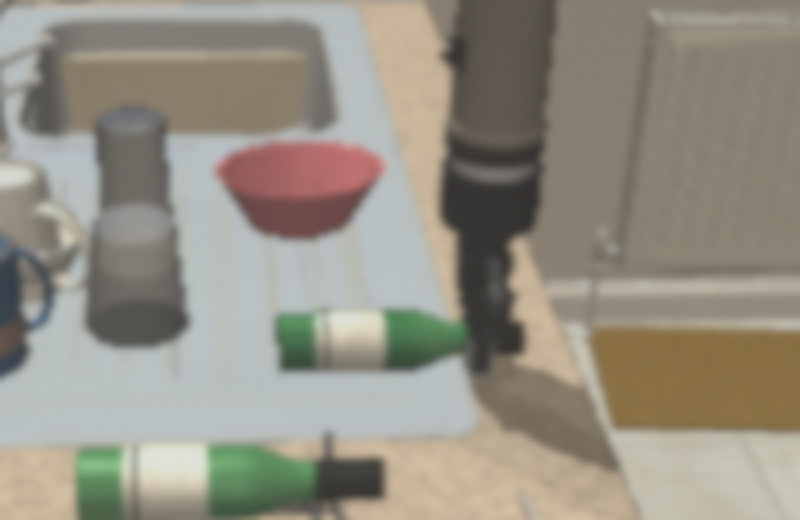

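The bottle now lies flat on the board, base at (278,340) in the crop. I'll let go gently and regrip it at the body.

Request:
send_rows(
  steps=[
    [[0,0,0],0],
    [[0,0,0],0],
    [[0,0,0],0],
  ],
  hand=-0.2,
)

```text
time_s: 7.3
eef_pos: [0.426, -0.3835, 0.0779]
eef_rot: [0.0, 1.0, -0.002, 0.0]
contact_force: [0.2, -0.1, -0.0]
grip_width: 0.405
grip_force: 0.0
```

Request:
send_rows(
  steps=[
    [[0,0,0],0],
    [[0,0,0],0],
    [[0,0,-0.03],0],
  ],
  hand=1,
)

```text
time_s: 7.68
eef_pos: [0.4254, -0.3833, 0.0811]
eef_rot: [-0.0, 1.0, -0.002, -0.0]
contact_force: [0.3, 0.2, -0.3]
grip_width: 0.988
grip_force: 0.0
```

```bash
python3 - <<'E'
from h import *
np.set_printoptions(precision=4,suppress=True)
s=r.get_state();print(s["grip_width"],s["grip_force"],s["eef_pos"],s["contact_force"])
a=r.snapshot("side");b=r.snapshot("top")
for n,im,(y0,x0,y1,x1),z in(("side",a,(165,240,200,310),.027),("top",b,(160,300,260,370),.027)):
    hsv=cv2.cvtColor(im,cv2.COLOR_RGB2HSV).astype(int);m=np.zeros(hsv.shape[:2],bool)
    m[y0:y1,x0:x1]=((hsv[...,0]>45)&(hsv[...,0]<90)&(hsv[...,1]>90))[y0:y1,x0:x1]
    for c in blobs(m,10):
        x,y,w,h=cv2.boundingRect(c)
        print(n,(x,y,w,h),plane(n,(x,y+h/2) if n=="side" else (x+w/2,y),z),plane(n,(x+w/2,y+h/2),z))
cv2.imwrite("pics/t4.png",cv2.resize(b[130:280,250:450,::-1],None,fx=3.5,fy=3.5,interpolation=2))
E
```

```text
0.9883551206291115 0.0 [ 0.4254 -0.3833  0.0811] [ 0.2549  0.1853 -0.3314]
side (251, 180, 6, 6) [ 0.5757 -0.3975  0.027 ] [ 0.5662 -0.3972  0.027 ]
side (278, 179, 9, 7) [ 0.4898 -0.3975  0.027 ] [ 0.4754 -0.397   0.027 ]
top (330, 219, 19, 24) [ 0.4992 -0.3869  0.027 ] [ 0.4707 -0.3854  0.027 ]
top (341, 185, 7, 10) [ 0.5809 -0.4034  0.027 ] [ 0.5687 -0.4027  0.027 ]
top (329, 185, 11, 10) [ 0.5815 -0.379   0.027 ] [ 0.5693 -0.3784  0.027 ]
```

View pics/t4.png

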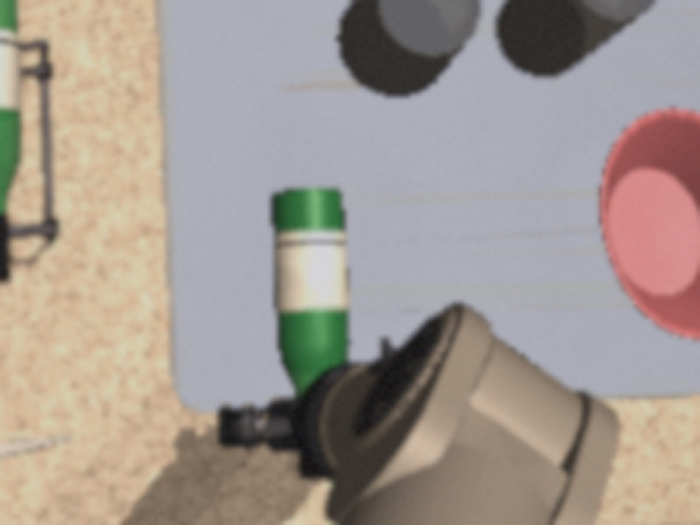

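The top view shows the bottle lying along x, base at (308,190) in the crop, which is x about 0.579 and y about -0.387. I'll shift back along it and grip near its balance point.

Request:
send_rows(
  steps=[
    [[0.15,0.02,0],0],
    [[0.35,0.025,0],0],
    [[0.5,0.025,0.01],0],
    [[0.59,0.025,0.02],0],
    [[0.59,0.025,0.02],0],
  ],
)

```text
time_s: 8.4
eef_pos: [0.497, -0.3863, 0.0787]
eef_rot: [-0.0, 1.0, -0.001, 0.0]
contact_force: [0.2, 0.2, 0.2]
grip_width: 0.994
grip_force: 0.0
```

Request:
send_rows(
  steps=[
    [[0,0,0],0],
    [[0,0,0],0],
    [[0,0,0],0],
    [[0,0,0],0],
    [[0,0,0],0],
  ],
  hand=-1,
  newtons=40,
)

```text
time_s: 9.02
eef_pos: [0.4956, -0.3869, 0.079]
eef_rot: [-0.0, 1.0, -0.002, -0.001]
contact_force: [-2.2, 1.0, 3.5]
grip_width: 0.572
grip_force: 41.6
```

Request:
send_rows(
  steps=[
    [[0,0,-0.08],0],
    [[0,0,-0.2],0],
    [[0,0,-0.5],0],
    [[0,0,-0.8],0],
    [[0,0,-1],0],
  ],
)

```text
time_s: 9.65
eef_pos: [0.4975, -0.3871, 0.202]
eef_rot: [0.001, 1.0, -0.002, 0.002]
contact_force: [1.0, -0.2, -2.6]
grip_width: 0.57
grip_force: 42.1
```

```bash
python3 - <<'E'
from h import *
s=r.get_state();print(s["grip_width"],s["grip_force"],s["eef_pos"],s["contact_force"])
cv2.imwrite("pics/t5.png",cv2.resize(r.snapshot("side")[80:210,180:380,::-1],None,fx=4,fy=4,interpolation=2))
E
```

```text
0.5702708675473672 42.060370445251465 [ 0.49754215 -0.38713625  0.20199274] [ 1.04109085 -0.2024006  -2.59935016]
```

View pics/t5.png

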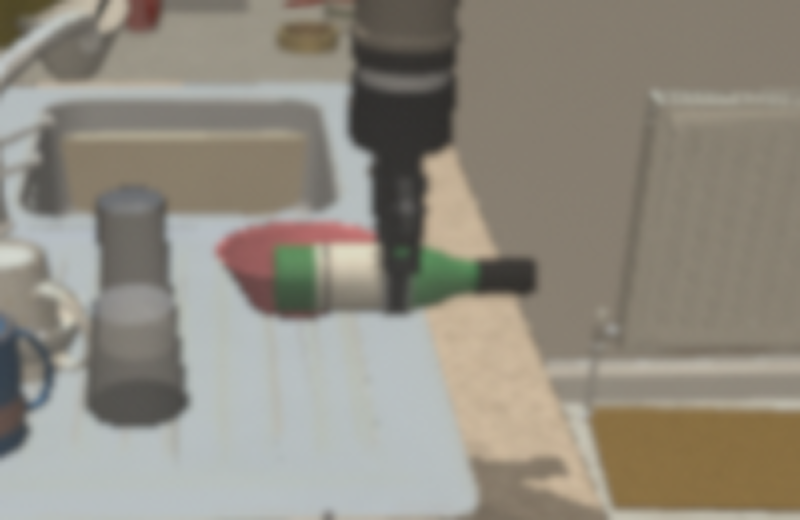

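The bottle is held level at the body, with nothing near it. I'll carry it over the rack, then measure it there.

Request:
send_rows(
  steps=[
    [[0.1,-0.2,-0.05],0],
    [[0.2,-0.45,-0.1],0],
    [[0.3,-0.7,-0.1],0],
    [[0.39,-0.9,-0.1],0],
  ],
)

```text
time_s: 10.2
eef_pos: [0.5444, -0.277, 0.2109]
eef_rot: [-0.0, 1.0, -0.001, 0.0]
contact_force: [0.3, -0.3, -3.1]
grip_width: 0.572
grip_force: 42.1
```

Request:
send_rows(
  steps=[
    [[0.1,-0.25,0],0],
    [[0.2,-0.5,0],0],
    [[0.3,-0.75,0],0],
    [[0.39,-0.9,0],0],
  ],
)

```text
time_s: 10.7
eef_pos: [0.5915, -0.1685, 0.2108]
eef_rot: [-0.001, 1.0, -0.001, 0.0]
contact_force: [-0.2, -0.5, -3.0]
grip_width: 0.57
grip_force: 42.2
```

Request:
send_rows(
  steps=[
    [[0.1,-0.25,0],0],
    [[0.2,-0.5,0],0],
    [[0.3,-0.75,0],0],
    [[0.37,-0.88,0],0],
    [[0.37,-0.88,0],0],
  ],
)

```text
time_s: 11.32
eef_pos: [0.6361, -0.0644, 0.2107]
eef_rot: [-0.0, 1.0, -0.001, -0.0]
contact_force: [0.6, -0.3, -2.1]
grip_width: 0.572
grip_force: 42.2
```

```bash
python3 - <<'E'
from h import *
np.set_printoptions(precision=4,suppress=True)
s=r.get_state();print(s["grip_width"],s["grip_force"],s["eef_pos"],s["eef_rot"],s["contact_force"])
z=s["eef_pos"][2]-.052
for n in("side","top"):
    im=r.snapshot(n);hsv=cv2.cvtColor(im,cv2.COLOR_RGB2HSV).astype(int)
    m=(hsv[...,0]>45)&(hsv[...,0]<90)&(hsv[...,1]>90)
    k=np.zeros_like(m)
    if n=="side":k[150:310,180:310]=1
    else:k[100:230,120:270]=1
    for c in blobs(m&k,20):
        x,y,w,h=cv2.boundingRect(c)
        print(n,(x,y,w,h),"end",plane(n,(x-.5,y+h/2-.5) if n=="side" else (x+w/2-.5,y-.5),z),"cen",plane(n,(x+w/2-.5,y+h/2-.5),z))
E
```

```text
0.5715175791622834 42.175447940826416 [ 0.6361 -0.0644  0.2107] [-0.0002  1.     -0.0006 -0.    ] [ 0.649  -0.2517 -2.0668]
side (234, 268, 32, 15) end [0.6316 0.1207 0.1587] cen [0.6042 0.1219 0.1587]
side (238, 210, 15, 10) end [ 0.622  -0.0535  0.1587] cen [ 0.606  -0.0529  0.1587]
side (237, 202, 23, 7) end [ 0.6237 -0.0889  0.1587] cen [ 0.5982 -0.0879  0.1587]
top (236, 162, 19, 30) end [ 0.6174 -0.1684  0.1587] cen [ 0.5857 -0.1678  0.1587]
top (186, 156, 22, 28) end [ 0.6331 -0.067   0.1587] cen [ 0.6032 -0.0669  0.1587]
top (236, 127, 18, 11) end [ 0.6931 -0.1689  0.1587] cen [ 0.681  -0.1687  0.1587]
top (196, 113, 12, 12) end [ 0.7268 -0.0776  0.1587] cen [ 0.7135 -0.0776  0.1587]
```

Request:
send_rows(
  steps=[
    [[-0.015,0.01,0.15],0],
    [[-0.015,0.01,0.35],0],
    [[-0.015,0.01,0.55],0],
    [[-0.015,0.01,0.7],0],
    [[-0.015,0.01,0.77],0],
  ],
)

```text
time_s: 12.05
eef_pos: [0.633, -0.0684, 0.1172]
eef_rot: [0.0, 1.0, -0.003, -0.001]
contact_force: [-0.1, -0.0, -2.7]
grip_width: 0.569
grip_force: 42.2
```

Request:
send_rows(
  steps=[
    [[0,0,0.02],0],
    [[0,0,0.04],0],
    [[0,0,0.05],0],
    [[0,0,0.05],0],
  ],
)

```text
time_s: 12.55
eef_pos: [0.6341, -0.0668, 0.1129]
eef_rot: [0.0, 1.0, -0.002, 0.0]
contact_force: [-0.5, 0.2, -2.3]
grip_width: 0.571
grip_force: 42.2
```

Request:
send_rows(
  steps=[
    [[0,0,0.01],0],
    [[0,0,0.02],0],
    [[0,0,0.025],0],
    [[0,0,0.025],0],
  ],
)

```text
time_s: 13.05
eef_pos: [0.6341, -0.0668, 0.111]
eef_rot: [0.0, 1.0, -0.002, 0.001]
contact_force: [-2.9, 0.3, 6.3]
grip_width: 0.573
grip_force: 43.0
```

It touched down at the expected height (axis about 0.059 m). I'll let go gently.

Request:
send_rows(
  steps=[
    [[0,0,-0.01],0],
    [[0,0,-0.01],0],
    [[0,0,-0.01],0],
  ],
  newtons=20,
)

```text
time_s: 13.42
eef_pos: [0.6341, -0.0668, 0.1111]
eef_rot: [-0.0, 1.0, -0.002, 0.0]
contact_force: [-1.8, 1.1, 2.9]
grip_width: 0.573
grip_force: 42.6
```

Request:
send_rows(
  steps=[
    [[0,0,0],0],
    [[0,0,0],0],
    [[0,0,0],0],
  ],
  hand=0.35,
)

```text
time_s: 13.8
eef_pos: [0.6338, -0.067, 0.1104]
eef_rot: [0.0, 1.0, -0.002, -0.0]
contact_force: [-0.2, -1.0, -0.0]
grip_width: 0.674
grip_force: 0.0
```

Request:
send_rows(
  steps=[
    [[0,0,0],0],
    [[0,0,0],0],
    [[0,0,0],0],
  ],
  hand=0.85,
)

```text
time_s: 14.18
eef_pos: [0.6338, -0.0669, 0.1107]
eef_rot: [0.0, 1.0, -0.002, 0.0]
contact_force: [0.4, -0.6, -0.3]
grip_width: 0.923
grip_force: 0.0
```

Request:
send_rows(
  steps=[
    [[0,0,-0.15],0],
    [[0,0,-0.4],0],
    [[0,0,-0.7],0],
    [[0,0,-1],0],
    [[0,0,-1],0],
  ],
)

```text
time_s: 14.8
eef_pos: [0.6363, -0.0669, 0.2363]
eef_rot: [0.0, 1.0, -0.002, 0.005]
contact_force: [0.4, 0.0, 0.2]
grip_width: 0.923
grip_force: 0.0
```

Request:
send_rows(
  steps=[
    [[-0.3,0,-0.2],0],
    [[-0.6,0,-0.4],0],
    [[-0.9,0,-0.4],0],
    [[-1,0,-0.4],0],
    [[-1,0,-0.4],0],
  ],
)

```text
time_s: 15.42
eef_pos: [0.5136, -0.0665, 0.2786]
eef_rot: [0.0, 1.0, -0.002, 0.0]
contact_force: [-0.1, 0.2, -0.9]
grip_width: 0.922
grip_force: 0.0
```

```bash
python3 - <<'E'
from h import *
np.set_printoptions(precision=4,suppress=True)
s=r.get_state();print(s["time_s"],s["grip_width"],s["eef_pos"],s["contact_force"])
for n in("side","top"):
  for im,l in((cv2.imread(f"pics/{n}0.png"),"old"),(r.snapshot(n)[:,:,::-1],"new")):
    hsv=cv2.cvtColor(im,cv2.COLOR_BGR2HSV).astype(int)
    m=(hsv[...,0]>45)&(hsv[...,0]<90)&(hsv[...,1]>90)
    k=np.zeros_like(m)
    if n=="side":k[195:310,180:310]=1
    else:k[100:230,120:270]=1
    for c in blobs(m&k,20):
        x,y,w,h=cv2.boundingRect(c)
        print(n,l,(x,y,w,h),"cen",plane(n,(x+w/2-.5,y+h/2-.5),.058))
E
```

```text
15.425 0.9223775075485735 [ 0.5136 -0.0665  0.2786] [-0.1443  0.1846 -0.8889]
side old (235, 269, 30, 13) cen [0.5994 0.0253 0.058 ]
side new (234, 268, 31, 14) cen [0.6004 0.0238 0.058 ]
side new (232, 237, 27, 11) cen [ 0.6053 -0.0804  0.058 ]
top old (151, 165, 19, 29) cen [0.6022 0.0352 0.058 ]
top old (236, 162, 19, 29) cen [ 0.6038 -0.1646  0.058 ]
top old (163, 131, 8, 11) cen [0.7057 0.0208 0.058 ]
top old (152, 130, 8, 11) cen [0.7091 0.0475 0.058 ]
top old (236, 127, 18, 11) cen [ 0.7098 -0.1656  0.058 ]
top new (236, 162, 19, 29) cen [ 0.6038 -0.1646  0.058 ]
top new (193, 162, 19, 29) cen [ 0.6065 -0.064   0.058 ]
top new (163, 131, 7, 9) cen [0.7082 0.0221 0.058 ]
top new (152, 130, 9, 11) cen [0.7091 0.0463 0.058 ]
top new (236, 127, 18, 11) cen [ 0.7098 -0.1656  0.058 ]
top new (193, 127, 19, 11) cen [ 0.7128 -0.0644  0.058 ]
```

The bottle lies in line with the stored ones, about 3 mm off the mean of theirs in x and with matching y. The stored bottles haven't moved, so I'm handing in the job.

```bash
python3 -c "
from workcell import r
print(r.sign_off())"
```

```text
the job is handed in; nothing more can be done
None
```

The wine bottle lies in the middle place of the rack with its neck to the front and has been let go; it lines up with the stored bottles to about 3 mm, they have not moved measurably, and the job is handed in (no verdict was shown).

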